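# Load the swing tray with the denture things and lock it home

### The arm

A 6-joint arm with a two-finger parallel gripper is mounted at the origin on the work surface. World frame = base frame: x ahead of the robot, y to its left, z up, the work surface at z = 0. Lengths are in m, angles in rad, forces in N, time in s.
With the tool pointing down it reaches from about 0.25 to 0.775 m from the base axis. Payload 4 kg.
Tool frame: the origin (TCP) lies at the very end of the fingers, on their centre line; the grasp point (between the pads) lies 19 mm behind it (robot.tcp_to_grasp is the distance from the TCP to the grasp point, in m); z points along the fingers, y is the line along which they close (so a half turn about z gives the same grasp; the last joint's range is limited). The gripper opens to 94 mm and grips with 3 to 60 N. Pads are 16 mm wide; open, the fingers measure 119 mm over their backs; the gripper's body (75 mm by 177 mm) begins 78 mm behind the grasp point.
Start: joints at [-1.432, 0.087, 1.371, -0, 1.684, -0.103], TCP at [0.132, -0.534, 0.206] pointing down, gripper open.
Joint ranges: [-3.1, 3.1], [-0.76, 2.03], [0.27, 2.55], [-1.08, 4.22], [0.17, 2.65], [-2.57, 2.57]. Speed limits (rad/s): [2.79, 2.79, 3.14, 3.14, 3.14, 3.14].

### API

Orientations are given as [roll, pitch, yaw] about the fixed x, y, z axes, in that order (R = Rz(yaw) Ry(pitch) Rx(roll)).
In Python, from bench import robot gives the robot as it stands.
- The arm moves only by the shell command python3 nudge.py 'ROWS'. ROWS is rows parted by semicolons, their numbers by spaces, 1 to 20 of them, each of 5 numbers: the finger opening in m, then dx, dy, dz in m, then a turn about the tool's z in rad; each row shifts and turns the commanded pose from where the row before left it, along the tool's axes as they then stand; what a row does not reach is not made up. A row lasts 1/12 s, in which the tool goes at most 0.0417 m and 0.125 rad, less where a joint would pass 70% of its speed; a pose out of reach is approached as far as the arm can. The fingers move at their own pace and stop on an object; the grip force is fixed at half the most. Time passes only in rows, so rows that do not move let the fingers close. It prints the time, the measured TCP pose, the force, the opening and the grip force at its end.
- robot.get_obs(): the state, without advancing time (a new reading comes with each control period).
- robot.snapshot(name): name is "scene" or "side" or "wrist"; returns a dict with "color" (400x640x3 uint8, blue, green, red), "fx", "fy", "cx", "cy" (pixels), "extrinsics" (4x4, takes a point from world to camera coordinates). Camera axes: x right, y down, z forward; pixel columns grow to the right and rows downward; lengths in m; the calibration is good to about 2 mm. A picture is of the moment at which its call begins. There is no depth.
- robot.close_job(): hands the job in; it is judged then, once.
The state is a dict: "time": time; "joint_positions": joint angles; "qvel": joint speeds; "joint_torque": joint torques, N m; "tool_pos": TCP position; "ee_rot": TCP orientation; "wrist_force": force on the tool from outside, world axes, zero at the start; "wrist_torque": the same for the moment, N m; "width": finger opening in m; "finger_force": force on a finger pad.
Only numpy, scipy, OpenCV 4.12 (cv2) and the standard library are available. Lean on these libraries where they do the work, as an engineer would, in place of code of your own. Each camera call takes 0.05 s, during which the arm holds its last target. There are 200 camera calls.

### The job

Put the denture things away in the swing tray: turn the black lock ring on its post so that its yellow-tipped wing points at the green (open) mark, then push the tray round its post until its black pointer is at the yellow loading line, and stand the denture cup, the steel tumbler and the tablet tubes, as many of them as there are, upright on the floor of the tray. Then push the loaded tray back round to the blue home line, with everything still standing in it, and turn the ring back so that its yellow-tipped wing points at the red (locked) mark. Leave the brush, tweezers, bottle, mug and soap where they are.

Things in the scene. Friction and masses are not known exactly. Their poses are not given: they have to be found in the camera images.
- tray (a joint): Heading of the swing tray about its post, rad, growing counter-clockwise from above: 0 = pointer at the blue home line, 1.30 = at the yellow loading line (within 0.08 counts as on it); stops at -0.25 and 1.6. The pivot drags with 0.6 N m, ring locked or not, so the tray stays where left; about 3 N pushed sideways near its free end moves it.
- tray_pivot (a point): On the pivot axis at the tray's floor, 20 mm above the worktop; turns with the tray: x along it to its free end, y across, z up. Flat tray: x -40 to 277 mm, y -55 to 55, grey plate 10 mm thick, white lip all round 5 mm thick, 14 mm above the floor, flush with the plate's edge. Black pointer on the end lip; coloured lines lie on the worktop past the end.
- ring (a joint): Angle of the lock ring about the post, rad, growing counter-clockwise seen from above: 0 = yellow wing tip at the red locked mark, 1.20 = at the green open mark; stops at -0.2 and 1.5. Drags with 0.08 N m, stays where left. Within 0.15 rad of a mark counts as on it.
- ring_grip (a point): Centre of the ring's wing grip, on the post's axis, 113 mm above the worktop; turns with the ring: x along the wing to its yellow tip. The wing is an upright bar 64 mm long (x), 14 thick (y), 98 to 128 mm up. Below it: black ring 46 mm across, 85 to 98 mm up, and a fixed white dial plate 96 mm across, 80 to 85 mm up, with the red and green marks.
- cup: Lidded denture cup: blue round cup, straight sided, 60 mm diameter, with a white lid of the same diameter, 77 mm high plus a small knob, 85 mm in all, about 200 g; bottom-heavy; starts standing upright on the worktop at the robot's right; origin = centre of its underside, z up; may be absent (then its reading is None)
- tumbler: Stainless steel tumbler, open at the top, 54 mm diameter at the foot and 56 mm at the rim, 90 mm high, 160 g; bottom-heavy; starts standing upright on the worktop at the robot's right; origin = centre of its underside, z up; may be absent (then its reading is None)
- tube_a: Aluminium tablet tube with red flip cap (a small tab sticks out 6 mm at the cap), 36 mm diameter, 75 mm high, 100 g; bottom-heavy; starts standing upright on the worktop at the robot's right; origin = centre of its underside, z up; may be absent (then its reading is None)
- tube_b: The same tablet tube with green flip cap, 36 mm diameter, 75 mm high, 100 g; bottom-heavy; starts standing upright on the worktop at the robot's right; origin = centre of its underside, z up; may be absent (then its reading is None)
- brush: Blue plastic denture brush lying flat, 160 mm long (bystander, to be left where it is)
- tweezers: Chrome tweezers lying flat, 110 mm long (bystander, to be left where it is)
- mouthwash: Green glass bottle, 60 mm diameter, 140 mm high (bystander, to be left where it is)
- mug: White ceramic mug, 76 mm diameter, 90 mm high (bystander, to be left where it is)
- soap: Blue soap dish with white soap, 110 x 80 x 40 mm (bystander, to be left where it is)

How it is judged:
By the outcome, as a careful person would: the job done as asked, in the order asked, and still so for the second after the job is handed in, with the robot touching nothing.
Of cup, tumbler, tube_a, tube_b only 2 to 4 are there at a start; the rules pass over those that are not, and their reading is None.
At some moment in a run one of cup, tumbler, tube_a, tube_b may be knocked a few centimetres aside while the robot is not near it.
It also fails if it takes over 210 s, if anything falls off the work surface, if the arm or the gripper's body presses on something with over 40 N, if the wrist force passes 120 N, or if a joint passes its speed limit or range.

## Working session

There is one attempt and no reset: what is moved stays moved. The work goes in short steps, Python scripts to look and compute and a shell command to move; the robot and the scene stay as the last step left them, time stands still between calls to the robot, and variables do not carry over. Pictures are saved under pics/ and viewed, at most 14 in all, crops included, and the job is handed in when it is done.

```bash
ls; mkdir -p pics; python3 - <<'E'
from bench import robot
import cv2,numpy as np
np.set_printoptions(precision=4,suppress=True)
ims=[]
for n in("scene","side","wrist"):
    s=robot.snapshot(n); cv2.imwrite(f"pics/{n}0.png",s["color"])
    print(n,s["fx"],s["fy"],s["cx"],s["cy"]);print(np.array(s["extrinsics"]))
o=robot.get_obs();print(o["time"],o["tool_pos"],o["ee_rot"],o["width"],robot.tcp_to_grasp)
E
```

```text
bench.py
nudge.py
pics
scene 437.2503593420231 437.2503593420231 321.85790317428314 197.41216206503196
[[-0.5525  0.8335 -0.0108  0.3264]
 [ 0.6663  0.4338 -0.6065 -0.3069]
 [-0.5008 -0.3422 -0.795   1.6997]
 [ 0.      0.      0.      1.    ]]
side 390.9369398336283 390.9369398336283 323.0053880313271 200.2708758879407
[[ 0.9682 -0.2498 -0.0148 -0.5334]
 [-0.1813 -0.6594 -0.7296  0.1673]
 [ 0.1725  0.7091 -0.6837  1.1772]
 [ 0.      0.      0.      1.    ]]
wrist 305.2725643172522 305.2725643172522 323.14415873492106 196.74008151933688
[[ 0.2392 -0.971  -0.0023 -0.5491]
 [-0.9458 -0.2336  0.2255 -0.0234]
 [-0.2195 -0.0518 -0.9742  0.3903]
 [ 0.      0.      0.      1.    ]]
0.15 [ 0.1316 -0.5336  0.2046] [-3.1399 -0.0001  0.2418] 0.0943628461737538 0.0188
```
View pics/scene0.png

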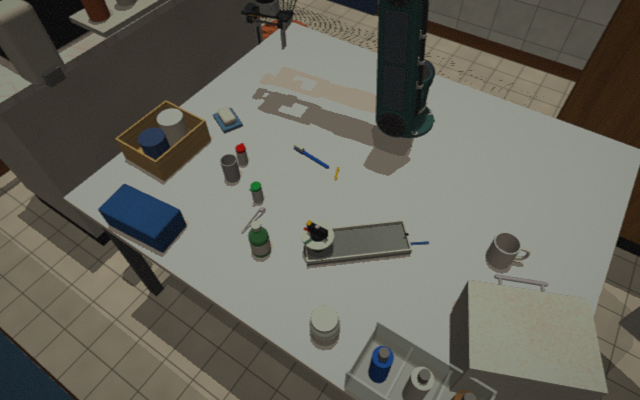

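View pics/side0.png

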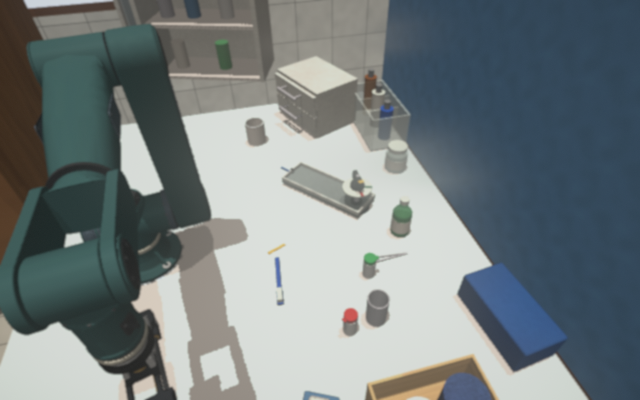

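Shown: the tray with its post at scene (318,240), its end at (410,240) at the blue line and the yellow line at (337,172). Red tube (241,154), tumbler (230,168) and green tube (256,192) are there, and no cup. Tweezers are at (254,217), the bottle at (260,241), and the brush at (311,156).

```bash
cat > h.py <<'E'
from bench import robot
import cv2,numpy as np
np.set_printoptions(precision=4,suppress=True)
def ray(s,u,v,z):
    E=np.array(s["extrinsics"]);R,t=E[:3,:3],E[:3,3];c=-R.T@t
    d=R.T@np.array([(u-s["cx"])/s["fx"],(v-s["cy"])/s["fy"],1]);return c+d*(z-c[2])/d[2]
def proj(s,p):
    E=np.array(s["extrinsics"]);q=E[:3,:3]@np.array(p)+E[:3,3]
    return np.array([s["fx"]*q[0]/q[2]+s["cx"],s["fy"]*q[1]/q[2]+s["cy"]])
RNG={"red":[(0,150,90),(8,255,255)],"green":[(50,100,50),(75,255,255)],"yellow":[(18,120,90),(34,255,255)],"blue":[(100,120,50),(125,255,255)]}
def blobs(s,col,amin=4):
    h=cv2.cvtColor(s["color"],cv2.COLOR_BGR2HSV);m=cv2.inRange(h,*[np.array(a) for a in RNG[col]])
    n,_,st,ce=cv2.connectedComponentsWithStats(m)
    return [(ce[i].round(1),int(st[i,4]),st[i,:4]) for i in range(1,n) if st[i,4]>=amin]
E
python3 - <<'E'
from h import *
for n in("scene","side"):
    s=robot.snapshot(n)
    for c,z in(("red",.07),("green",.07),("yellow",0),("blue",0)):
        for b in blobs(s,c):
            print(n,c,b[0],b[1],b[2],"z",z,ray(s,*b[0],z)[:2], "z.085",ray(s,*b[0],.085)[:2]) if ray(s,*b[0],z)[0]<1 else 0
    r=(250,130,440,280) if n=="scene" else (260,150,420,340)
    c=s["color"][r[1]:r[3],r[0]:r[2]]
    cv2.imwrite(f"pics/{n}1.png",cv2.resize(c,None,fx=(4 if n=="scene" else 3),fy=(4 if n=="scene" else 3),interpolation=cv2.INTER_CUBIC))
E
```

```text
scene red [240.1 147.6] 55 [236 144   9   8] z 0.07 [ 0.5175 -0.3882] z.085 [ 0.5273 -0.3768]
scene red [305.5 228.7] 6 [304 228   4   3] z 0.07 [ 0.6691 -0.0061] z.085 [0.6768 0.    ]
scene green [255.2 186.4] 84 [250 182  11  10] z 0.07 [ 0.6241 -0.2353] z.085 [ 0.6325 -0.2261]
scene green [258.1 236.9] 207 [249 229  19  17] z 0.07 [ 0.7696 -0.1072] z.085 [ 0.776  -0.0997]
scene green [307.5 241.2] 6 [305 240   6   4] z 0.07 [0.7018 0.0238] z.085 [0.7091 0.0296]
scene yellow [162.8 105.7] 45 [149 101  29  13] z 0 [ 0.4622 -0.8536] z.085 [ 0.5185 -0.7593]
scene yellow [194.2 121.2] 72 [181 109  24  24] z 0 [ 0.46   -0.6834] z.085 [ 0.5164 -0.6015]
scene yellow [125.4 134. ] 69 [116 120  25  26] z 0 [ 0.6548 -0.8548] z.085 [ 0.6971 -0.7604]
scene yellow [155.2 151.1] 125 [132 136  54  26] z 0 [ 0.6558 -0.6925] z.085 [ 0.698  -0.6099]
scene yellow [336.3 173.1] 27 [334 167   5  13] z 0 [ 0.3828 -0.0771] z.085 [ 0.4448 -0.0393]
scene yellow [308.9 222.3] 18 [307 220   5   5] z 0 [ 0.6067 -0.0396] z.085 [ 0.6525 -0.0045]
scene blue [149.9 130. ] 10 [147 129   7   4] z 0 [ 0.5886 -0.7923
[... 971 characters left out ...]
 151  28  17] z 0 [ 0.368  -0.1787] z.085 [ 0.4311 -0.1335]
scene blue [139.  210.9] 2280 [ 99 185  80  54] z 0 [ 0.8761 -0.5356] z.085 [ 0.9023 -0.4644]
scene blue [420.5 242.7] 24 [411 242  17   2] z 0 [0.4801 0.2943] z.085 [0.5351 0.3051]
scene blue [381. 364.] 367 [372 346  21  36] z 0 [0.8702 0.3697] z.085 [0.8968 0.3751]
side red [350.5 314.3] 45 [346 310  10   9] z 0.07 [ 0.5212 -0.3855] z.085 [ 0.5181 -0.3938]
side green [370.  257.6] 68 [365 254  12   8] z 0.07 [ 0.6247 -0.2338] z.085 [ 0.6197 -0.2448]
side blue [277.7 272.5] 44 [276 259   4  27] z 0 [ 0.3738 -0.1643] z.085 [ 0.371  -0.2285]
side blue [518.1 310.2] 3941 [474 263  94  92] z 0 [ 0.9638 -0.4485] z.085 [ 0.9064 -0.4864]
```

View pics/scene1.png

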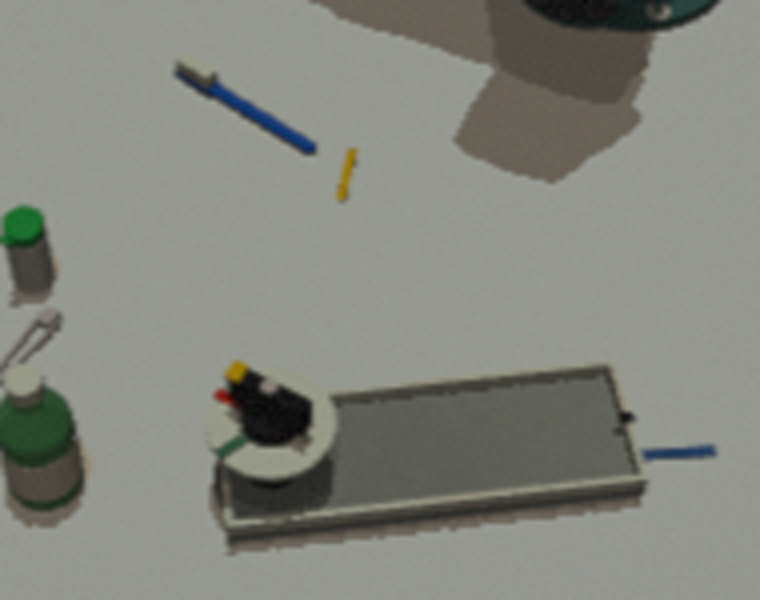

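View pics/side1.png

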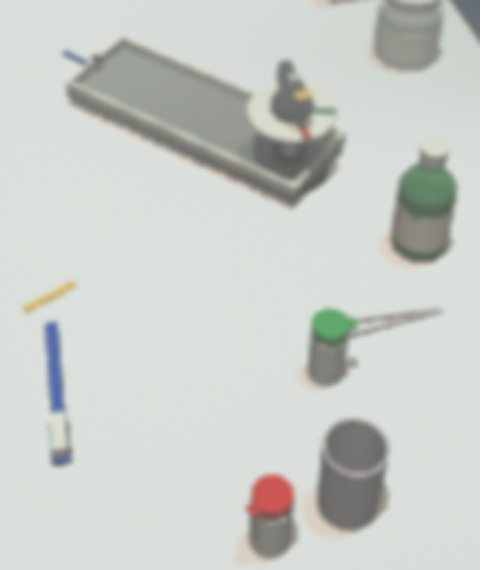

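```bash
python3 - <<'E'
from h import *
a=robot.snapshot("scene");b=robot.snapshot("side")
A=lambda x,y,z:ray(a,250+x/4,130+y/4,z)[:2]
B=lambda x,y,z:ray(b,260+x/3,150+y/3,z)[:2]
print("dial",A(271,422,.085),B(293,107,.085))
print("yel tip",A(238,371,.12),B(303,95,.12))
print("red",A(225,396,.085),B(304,130,.085),"green",A(230,443,.085),B(322,111,.085))
c=[A(608,366,.034),A(646,478,.034),A(230,525,.034)]
print("corners",c)
print("Bcorners",B(124,41,.034),B(69,88,.034),B(292,188,.034), B(343,137,.034))
print("pointer",A(628,418,.034),"blue",A(644,455,0),A(714,451,0),"yellow",A(352,151,0),A(342,200,0),B(26,309,0),B(74,285,0))
# brush
print("brush",A(314,150,.01),A(180,68,.01),B(50,325,.01),B(60,462,.01))
# tumbler via side rim
print("tumb",ray(a,230,160,.09)[:2],B(355,450,.09), "tumb foot", B(350,500,0))
print("bottle",A(22,378,.14),B(433,150,.14))
E
```

```text
dial [0.6767 0.0436] [0.6799 0.0446]
yel tip [0.6717 0.0123] [0.6818 0.0222]
red [0.6765 0.0025] [0.6795 0.0063] green [0.7078 0.0287] [0.7078 0.0301]
corners [array([0.4635, 0.2165]), array([0.5383, 0.2866]), array([0.7409, 0.0493])]
Bcorners [0.5393 0.2723] [0.4581 0.2019] [ 0.6583 -0.025 ] [0.7381 0.0365]
pointer [0.4981 0.2514] blue [0.4997 0.2714] [0.4667 0.3152] yellow [ 0.3584 -0.0854] [ 0.4108 -0.0626] [ 0.3596 -0.0861] [ 0.4119 -0.0678]
brush [ 0.3832 -0.1095] [ 0.3664 -0.2665] [ 0.3791 -0.1207] [ 0.3623 -0.2747]
tumb [ 0.5928 -0.3645] [ 0.594 -0.377] tumb foot [ 0.5996 -0.3707]
bottle [ 0.771  -0.1042] [ 0.7683 -0.1112]
```

```bash
cat > to.py <<'E'
import sys
from h import *
o=robot.get_obs();p=np.array(o["tool_pos"]);yaw=o["ee_rot"][2]
x,y,z,ty=map(float,sys.argv[1:5]);d=np.array([x,y,z])-p
c,s=np.cos(yaw),np.sin(yaw);t=-((ty-yaw+np.pi)%(2*np.pi)-np.pi)
q=np.array([c*d[0]+s*d[1],s*d[0]-c*d[1],-d[2],t])
n=max(np.linalg.norm(q[:3])/.04,abs(t)/.12)
print("t",round(o["time"],1),"pos",p,"yaw",round(yaw,4),"total tool d",q.round(4),"min rows",round(n,1))
for k in sys.argv[5:]: print(k,(q/int(k)).round(4))
E
python3 nudge.py '0.05 .0344 -.0192 0 0;0.05 .0344 -.0192 0 0;0.05 .0344 -.0192 0 0;0.05 .0344 -.0192 0 0;0.05 .0344 -.0192 0 0;0.05 .0344 -.0192 0 0;0.05 .0344 -.0192 0 0;0.05 .0344 -.0192 0 0;0.05 .0344 -.0192 0 0;0.05 .0344 -.0192 0 0;0.05 .0344 -.0192 0 0;0.05 .0344 -.0192 0 0;0.05 .0344 -.0192 0 0;0.05 .0344 -.0192 0 0;0.05 .0344 -.0192 0 0;0.05 .0344 -.0192 0 0;0.05 0 0 0 0'
python3 to.py .679 .044 .2 1.52 12
```

```text
time: 1.77
tool_pos: [0.596, -0.0986, 0.2039]
ee_rot: [-3.139, -0.001, 0.249]
wrist_force: [-1.1, 0.1, 0.4]
width: 0.0502
finger_force: 0.0
t 1.8 pos [ 0.596  -0.0986  0.2039] yaw 0.2488 total tool d [ 0.1155 -0.1178  0.0039 -1.2712] min rows 10.6
12 [ 0.0096 -0.0098  0.0003 -0.1059]
```

```bash
python3 nudge.py '0.05 .0231 -.0236 0 0;0.05 .0231 -.0236 0 0;0.05 .0231 -.0236 0 0;0.05 .0231 -.0236 0 0;0.05 .0231 -.0236 0 0;0.05 0 0 0 -.1156;0.05 0 0 0 -.1156;0.05 0 0 0 -.1156;0.05 0 0 0 -.1156;0.05 0 0 0 -.1156;0.05 0 0 0 -.1156;0.05 0 0 0 -.1156;0.05 0 0 0 -.1156;0.05 0 0 0 -.1156;0.05 0 0 0 -.1156;0.05 0 0 0 -.1156;0.05 0 0 0 0'
python3 to.py .679 .044 .2 1.52
python3 - <<'E'
from h import *
s=robot.snapshot("wrist");cv2.imwrite("pics/w1.png",s["color"])
for c,z in(("red",.085),("green",.085),("yellow",.128)):
    for b in blobs(s,c,20): print(c,b,ray(s,*b[0],z)[:2])
E
```

```text
time: 3.18
tool_pos: [0.6761, 0.0375, 0.2054]
ee_rot: [-3.141, 0.0, 1.515]
wrist_force: [-0.9, 0.5, -0.5]
width: 0.0498
finger_force: 0.0
t 3.2 pos [0.6761 0.0375 0.2054] yaw 1.5146 total tool d [ 0.0066  0.0025  0.0054 -0.0054] min rows 0.2
yellow (array([324.7, 229.9]), 205, array([317, 223,  17,  14], dtype=int32)) [0.6761 0.0126]
yellow (array([101. , 277.4]), 32, array([ 96, 274,  13,   7], dtype=int32)) [ 0.4679 -0.0217]
yellow (array([207.7, 303. ]), 193, array([205, 277,   8,  51], dtype=int32)) [ 0.5622 -0.0535]
yellow (array([438.6, 302. ]), 230, array([434, 276,   9,  53], dtype=int32)) [ 0.7791 -0.0647]
```

View pics/w1.png

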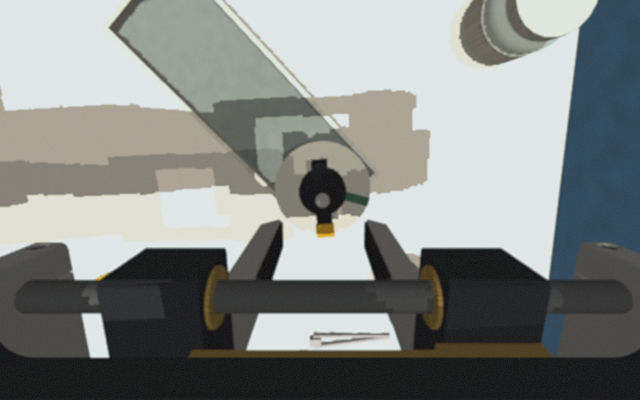

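The wrist view shows the wing from its yellow end at (325,237) to its black end at (320,160), over the dial centred near (323,187).

```bash
python3 - <<'E'
from h import *
s=robot.snapshot("wrist")
a=ray(s,325.5,223,.128);b=ray(s,320,160,.128);a2=ray(s,325,236.5,.113)
print(a,b,a2,"dial",ray(s,323,187,.085),ray(s,275,187,.085),ray(s,371,187,.085),"green",ray(s,368,203,.085),ray(s,345,193,.085))
print(np.arctan2(*(a2-b)[1::-1]))
g=cv2.cvtColor(s["color"],cv2.COLOR_BGR2GRAY)
m=(g[150:240,295:355]<60).astype('u1')
for r in range(5,85,8): 
    x=np.where(m[r])[0]; print(150+r, x.min()+295 if len(x) else None, x.max()+295 if len(x) else None)
E
```

```text
[0.6772 0.0191 0.128 ] [0.6758 0.0748 0.128 ] [0.6758 0.0009 0.113 ] dial [0.6764 0.043  0.085 ] [0.6284 0.0459 0.085 ] [0.7244 0.0401 0.085 ] green [0.721  0.0237 0.085 ] [0.6982 0.0355 0.085 ]
-1.57164362573894
155 None None
163 312 325
171 310 334
179 303 341
187 300 344
195 300 353
203 303 341
211 311 333
219 318 330
227 None None
```

```bash
python3 to.py .6765 .043 .102 1.57
python3 nudge.py '0.05 .0055 .0005 0 -.055;0.05 0 0 .026 0;0.05 0 0 .026 0;0.05 0 0 .026 0;0.05 0 0 .0255 0;0.05 0 0 0 0;0.05 0 0 0 0'; python3 to.py .6765 .043 .102 1.57
python3 nudge.py '0 0 0 0 0;0 0 0 0 0;0 0 0 0 0;0 0 0 0 0;0 0 0 0 0;0 0 0 0 0'
```

```text
t 3.3 pos [0.6762 0.0378 0.2054] yaw 1.51 total tool d [ 0.0053 -0.      0.1034 -0.06  ] min rows 2.6
time: 3.87
tool_pos: [0.6759, 0.0435, 0.1]
ee_rot: [-3.137, 0.0, 1.567]
wrist_force: [0.6, 0.4, 0.1]
width: 0.0502
finger_force: 0.0
t 3.9 pos [0.6759 0.0435 0.1   ] yaw 1.5666 total tool d [-0.0005  0.0006 -0.002  -0.0034] min rows 0.1
time: 4.37
tool_pos: [0.6753, 0.0438, 0.1031]
ee_rot: [-3.137, 0.0, 1.569]
wrist_force: [-5.2, -0.2, 7.0]
width: 0.0138
finger_force: 30.3
```

```bash
python3 nudge.py '0 0 0 0 -.0985;0 0 0 0 -.0985;0 0 0 0 -.0985;0 0 0 0 -.0985;0 0 0 0 -.0985;0 0 0 0 -.0985;0 0 0 0 -.0985;0 0 0 0 -.0985;0 0 0 0 -.0985;0 0 0 0 -.0985;0 0 0 0 -.0985;0 0 0 0 -.0985;0 0 0 0 0;0 0 0 0 0'
```

```text
time: 5.53
tool_pos: [0.6728, 0.042, 0.103]
ee_rot: [-3.135, -0.008, 2.75]
wrist_force: [-13.1, -3.5, 8.2]
width: 0.0138
finger_force: 30.0
```

```bash
python3 nudge.py '.05 0 0 0 0;.05 0 0 0 0;.05 0 0 0 0;.05 0 0 0 0;.05 0 0 -.03 0;.05 0 0 -.03 0;.05 0 0 -.03 0;.05 0 0 -.02 0;.05 0 0 0 0'
python3 to.py .584 .278 .2 .71 10
python3 - <<'E'
from h import *
s=robot.snapshot("wrist");cv2.imwrite("pics/w2.png",s["color"][100:300,200:480])
for b in blobs(s,"yellow",40): print(b,ray(s,*b[0],.128)[:2])
E
```

```text
time: 6.28
tool_pos: [0.6799, 0.0439, 0.219]
ee_rot: [3.137, 0.011, 2.751]
wrist_force: [-0.4, 0.5, 0.3]
width: 0.0501
finger_force: 0.0
t 6.3 pos [0.6799 0.0439 0.219 ] yaw 2.7506 total tool d [0.1778 0.1799 0.019  2.0406] min rows 17.0
10 [0.0178 0.018  0.0019 0.2041]
(array([317.9, 223.7]), 201, array([310, 218,  17,  13], dtype=int32)) [0.701  0.0303]
(array([437.8, 295. ]), 279, array([431, 270,  13,  58], dtype=int32)) [0.8151 0.1115]
(array([207.5, 299.9]), 179, array([205, 279,   8,  49], dtype=int32)) [ 0.7324 -0.1013]
```

View pics/w2.png

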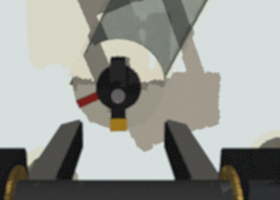

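```bash
python3 nudge.py '0 .0246 .0250 0 0;0 .0246 .0250 0 0;0 .0246 .0250 0 0;0 .0246 .0250 0 0;0 .0246 .0250 0 0;0 .0246 .0250 0 0;0 .0246 .0250 0 0;0 0 0 0 .12;0 0 0 0 .12;0 0 0 0 .12;0 0 0 0 .12;0 0 0 0 .12;0 0 0 0 .12;0 0 0 0 .12;0 0 0 0 .12;0 0 0 0 .12;0 0 0 0 .12;0 0 0 0 .12;0 0 0 0 .12;0 0 0 0 0'
python3 to.py .591 .273 .022 .71 10
```

```text
time: 8.0
tool_pos: [0.5838, 0.2709, 0.2086]
ee_rot: [-3.138, 0.003, 1.309]
wrist_force: [-0.4, -0.6, -1.0]
width: 0.0007
finger_force: 0.0
t 8.0 pos [0.5838 0.2709 0.2086] yaw 1.3086 total tool d [0.0039 0.0064 0.1866 0.5986] min rows 5.0
10 [0.0004 0.0006 0.0187 0.0599]
```

```bash
python3 nudge.py '0 .004 .0064 0 0;0 0 0 0 .12;0 0 0 0 .12;0 0 0 0 .12;0 0 0 0 .12;0 0 0 0 .12;0 0 0 .031 0;0 0 0 .031 0;0 0 0 .031 0;0 0 0 .031 0;0 0 0 .031 0;0 0 0 .031 0;0 0 0 0 0'
python3 to.py .591 .273 .022 .71 10
```

```text
time: 9.08
tool_pos: [0.5864, 0.2713, 0.0162]
ee_rot: [-3.136, 0.016, 0.713]
wrist_force: [-0.6, -0.8, -1.8]
width: 0.0004
finger_force: 0.0
t 9.1 pos [0.5864 0.2713 0.0162] yaw 0.7128 total tool d [ 0.0046  0.0017 -0.0058  0.0028] min rows 0.2
10 [ 0.0005  0.0002 -0.0006  0.0003]
```

```bash
python3 nudge.py '0 -.014 0 -.003 0;0 -.0151 -.0038 0 -.0655;0 -.0151 -.0038 0 -.0655;0 -.0151 -.0038 0 -.0655;0 -.0151 -.0038 0 -.0655;0 -.0151 -.0038 0 -.0655;0 -.0151 -.0038 0 -.0655;0 -.0151 -.0038 0 -.0655;0 -.0151 -.0038 0 -.0655;0 -.0151 -.0038 0 -.0655;0 -.0151 -.0038 0 -.0655;0 -.0151 -.0038 0 -.0655;0 -.0151 -.0038 0 -.0655;0 -.0151 -.0038 0 -.0655;0 -.0151 -.0038 0 -.0655;0 -.0151 -.0038 0 -.0655;0 -.0151 -.0038 0 -.0655;0 0 0 0 0;0 0 0 0 0'
python3 - <<'E'
from h import *
o=robot.get_obs();p=np.array(o["tool_pos"])
s=robot.snapshot("side");cv2.imwrite("pics/s2.png",cv2.resize(s["color"][130:330,200:440],None,fx=3,fy=3))
h=o["ee_rot"][2]-np.pi/2+np.pi;d=np.array([np.cos(h),np.sin(h)]);n=np.array([-d[1],d[0]]);r=p[:2]-[.6765,.043]
print("yawheading",h,"xy",r@d,r@n)
E
```

```text
time: 10.67
tool_pos: [0.4452, 0.0697, 0.0303]
ee_rot: [3.139, 0.001, 1.757]
wrist_force: [-0.5, -0.4, -0.3]
width: 0.0004
finger_force: 0.0
yawheading 3.3273519462139887 xy 0.22241731051461577 -0.06900302711774989
```

View pics/s2.png

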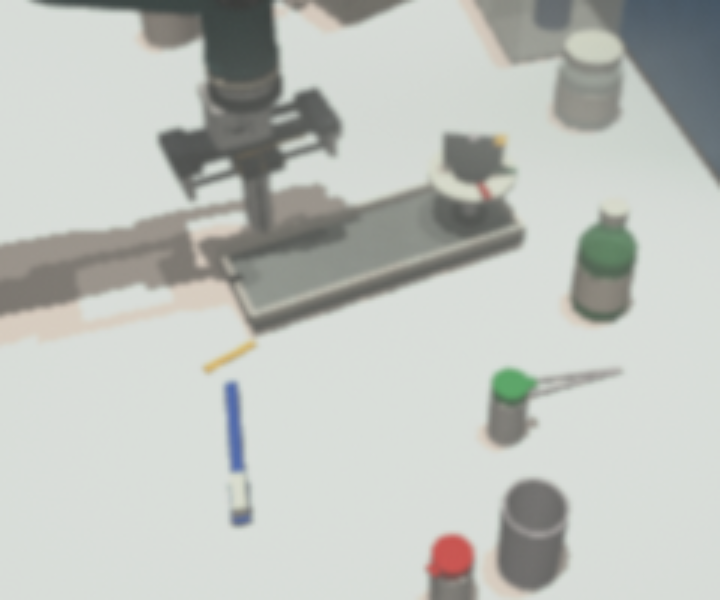

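The tray has swung well round, with its end corners at side (277,217) and (284,236), short of the yellow line. I'll measure its heading.

```bash
cat > hd.py <<'E'
import sys
from h import *
# heading from two end corner pixels (side cam) at lip top
s=robot.snapshot("side");v=list(map(float,sys.argv[1:5]))
a=ray(s,*v[:2],.034)[:2];b=ray(s,*v[2:],.034)[:2];m=(a+b)/2-[.6765,.043]
print(a,b,"len",np.linalg.norm(a-b),"r",np.linalg.norm(m),"tray",np.arctan2(m[1],m[0])%(2*np.pi)-2.229)
E
python3 hd.py 276.7 217.3 284 236
python3 to.py .4452 .0697 .02 1.757
```

```text
[0.4056 0.0227] [ 0.4138 -0.0615] len 0.08453697450350871 r 0.2740026866291548 tray 1.1423241980075405
t 10.8 pos [0.4451 0.0703 0.0299] yaw 1.7579 total tool d [-0.0006  0.      0.0099  0.0009] min rows 0.2
```

```bash
python3 nudge.py '0 0 -.004 .010 0;0 -.0138 -.0038 0 -.06;0 -.0138 -.0038 0 -.06;0 -.0138 -.0038 0 -.06;0 0 0 0 0;0 0 0 0 0;0 .02 0 0 0;0 .03 0 0 0;0 0 0 -.04 0;0 0 0 -.04 0;0 0 0 0 0'
python3 - <<'E'
from h import *
for n,r,k in(("side",(240,170,400,270),4),("scene",(300,150,400,270),5)):
    s=robot.snapshot(n);cv2.imwrite(f"pics/{n}3.png",cv2.resize(s["color"][r[1]:r[3],r[0]:r[2]],None,fx=k,fy=k,interpolation=cv2.INTER_CUBIC))
a=cv2.imread("pics/side3.png");b=cv2.imread("pics/scene3.png")
# stack both in one 800x600 view
c=np.zeros((600,800,3),'u1');a=cv2.resize(a,(480,300));b=cv2.resize(b,(320,384));c[:300,:480]=a;c[:384,480:]=b
cv2.imwrite("pics/both3.png",c)
E
```

```text
time: 11.68
tool_pos: [0.4258, 0.0746, 0.1065]
ee_rot: [3.128, 0.005, 1.939]
wrist_force: [2.2, 0.1, -0.1]
width: 0.0004
finger_force: 0.0
```

View pics/both3.png

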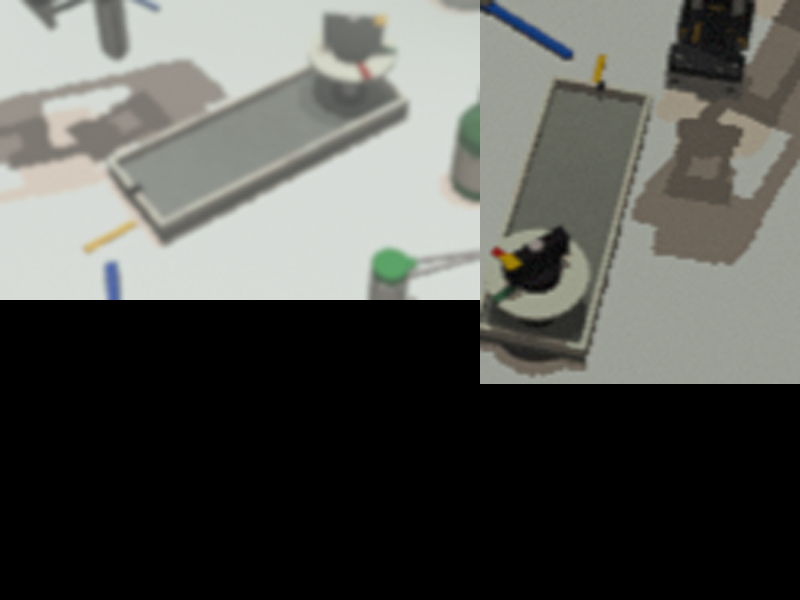

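```bash
python3 hd.py 277.3 224.3 294.3 245; python3 - <<'E'
from h import *
s=robot.snapshot("scene");P=np.array([.6765,.043])
a=ray(s,323.4,175.6,.034)[:2];b=ray(s,353.4,180,.034)[:2];m=(a+b)/2-P
print(a,b,"tray",np.arctan2(m[1],m[0])%(2*np.pi)-2.229,np.linalg.norm(m))
for c,z in(("yellow",.12),("red",.085),("green",.085)):
  for bl in blobs(s,c,3):
    q=ray(s,*bl[0],z)[:2]-P
    if np.linalg.norm(q)<.08: print(c,bl[0],q,np.arctan2(q[1],q[0]))
for an in(-1.6,-.4):print(proj(s,[P[0]+.032*np.cos(an),P[1]+.032*np.sin(an),.12]),proj(s,[P[0]+.042*np.cos(an),P[1]+.042*np.sin(an),.085]))
E
```

```text
[ 0.4023 -0.008 ] [ 0.4369 -0.1045] len 0.10244353160890156 r 0.2753997123711861 tray 1.2812501542642662
[ 0.4408 -0.0927] [0.402  0.0025] tray 1.245119628050249 0.26987365668806007
yellow [309.  231.1] [ 0.0196 -0.0157] -0.6736908468863501
red [304.8 228.4] [ 0.0006 -0.0453] -1.5583473543653956
[308.3759 223.4803] [306.0694 228.4909]
[307.9523 234.0698] [305.4718 242.2339]
```

```bash
python3 - <<'E'
from h import *
P=np.array([.6765,.043])
s=robot.snapshot("side")
h=cv2.cvtColor(s["color"],cv2.COLOR_BGR2HSV)
m=cv2.inRange(h,np.array([15,60,80]),np.array([34,255,255]));m[:,:340]=0;m[:,400:]=0;m[:150]=0;m[200:]=0
ys,xs=np.where(m);print(len(xs),xs.mean(),ys.mean(),xs.min(),xs.max(),ys.min(),ys.max())
for an in(-.8,-.6,-.4,-.2):print(an,proj(s,[P[0]+.029*np.cos(an),P[1]+.029*np.sin(an),.113]))
print("top of post ctr",proj(s,[*P,.128]),"dial edge",proj(s,[*P,.085]))
cv2.imwrite("pics/ring.png",cv2.resize(s["color"][165:205,330:390],None,fx=10,fy=10,interpolation=cv2.INTER_CUBIC))
E
```

```text
9 366.1111111111111 176.33333333333334 365 367 175 178
-0.8 [365.3688 182.5313]
-0.6 [366.0295 181.4513]
-0.4 [366.3341 180.3017]
-0.2 [366.2737 179.1294]
top of post ctr [357.4389 175.9087] dial edge [356.8356 186.1601]
```

View pics/ring.png

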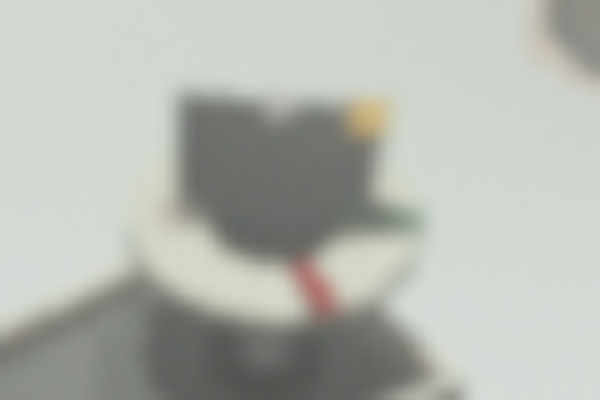

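The wing's flat top edge runs from ring-crop (182,95) to (385,100), with the yellow tip above the green mark. I'll check its direction and give the tray a small extra push.

```bash
python3 - <<'E'
from h import *
s=robot.snapshot("side");a=ray(s,348.2,174.5,.128);b=ray(s,368.5,175,.128);print(a,b,np.arctan2(*(b-a)[1::-1]),np.linalg.norm(a-b),(a+b)/2)
E
python3 nudge.py '0 0 0 .04 0;0 0 0 .042 0;0 -.02 0 0 0;0 -.03 0 0 0;0 -.008 -.002 0 -.03;0 0 0 0 0;0 0 0 0 0'
python3 nudge.py '0 .02 0 0 0;0 .02 0 0 0;0 0 0 -.04 0;0 0 0 -.04 0;0 0 0 -.04 0;0 0 0 -.04 0;0 0 0 0 0'
python3 - <<'E'
from h import *
s=robot.snapshot("side");cv2.imwrite("pics/side4.png",cv2.resize(s["color"][170:270,250:390],None,fx=5,fy=5,interpolation=cv2.INTER_CUBIC))
c=robot.snapshot("scene")
for n,q in(("side",s),("scene",c)):
  for col in("red","green"):
    for b in blobs(q,col,20):print(n,col,b,ray(q,*b[0],.07)[:2])
E
```

```text
[0.6504 0.0575 0.128 ] [0.7116 0.0379 0.128 ] -0.30933352356739297 0.0642538762423732 [0.681  0.0477 0.128 ]
time: 12.57
tool_pos: [0.4393, 0.018, 0.016]
ee_rot: [-3.139, -0.001, 1.966]
wrist_force: [-0.1, -0.6, 1.0]
width: 0.0004
finger_force: 0.0
time: 13.15
tool_pos: [0.4289, 0.056, 0.1865]
ee_rot: [3.126, 0.006, 1.969]
wrist_force: [1.1, -0.1, 0.6]
width: 0.0005
finger_force: 0.0
side red (array([350.6, 314.3]), 68, array([346, 310,  10,  10], dtype=int32)) [ 0.5215 -0.3855]
side green (array([370.1, 257.7]), 71, array([365, 254,  12,   9], dtype=int32)) [ 0.6249 -0.2341]
scene red (array([240. , 147.6]), 56, array([236, 144,   9,   8], dtype=int32)) [ 0.5177 -0.3885]
scene green (array([255.2, 186.4]), 86, array([250, 182,  11,  10], dtype=int32)) [ 0.6241 -0.2353]
scene green (array([258.2, 237.2]), 215, array([249, 228,  19,  18], dtype=int32)) [ 0.7703 -0.1063]
```

View pics/side4.png

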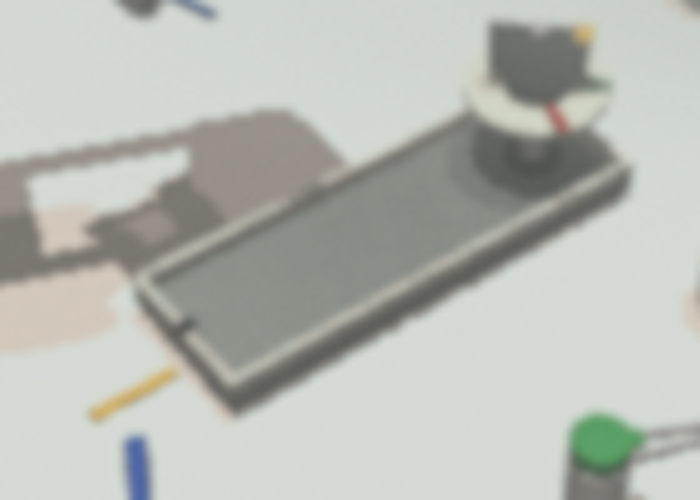

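The pointer now lies on the yellow line's extension, with the end corners at side (277,226) and (297,247).

```bash
python3 hd.py 277.4 225.6 296.6 246.8; python3 to.py .596 -.373 .19 .385 14
python3 - <<'E'
from h import *
# tumbler rim: dark/grey contour in side view near (378,300), compare with rim/foot outline
for n,(x0,y0,x1,y1) in(("side",(355,280,405,335)),("scene",(212,145,248,190))):
    s=robot.snapshot(n);g=cv2.cvtColor(s["color"],cv2.COLOR_BGR2GRAY)[y0:y1,x0:x1]
    _,m=cv2.threshold(g,0,255,cv2.THRESH_BINARY_INV+cv2.THRESH_OTSU)
    k,_,st,ce=cv2.connectedComponentsWithStats(m);i=1+st[1:,4].argmax();print(n,st[i,:4]+[x0,y0,0,0],ce[i]+[x0,y0])
    c=[.596,-.373];print([proj(s,[*c,z]).round(1) for z in(0,.045,.09)])
E
```

```text
[ 0.4017 -0.0136] [ 0.442 -0.113] len 0.10730213049601305 r 0.27592350935350923 tray 1.3080990116451776
t 13.3 pos [0.4245 0.0557 0.1772] yaw 1.9689 total tool d [-0.4617 -0.0081 -0.0128  1.5839] min rows 13.2
14 [-0.033  -0.0006 -0.0009  0.1131]
side [365 290  24  37] [376.9945 308.221 ]
[array([375.7, 317.8]), array([377.1, 308.4]), array([378.5, 298.4])]
scene [221 145  27  41] [233.8582 164.8269]
[array([232.1, 176.9]), array([229.8, 168.5]), array([227.4, 159.6])]
```

```bash
python3 nudge.py '.09 -.0355 -.0006 -.001 0;.09 -.0355 -.0006 -.001 0;.09 -.0355 -.0006 -.001 0;.09 -.0355 -.0006 -.001 0;.09 -.0355 -.0006 -.001 0;.09 -.0355 -.0006 -.001 0;.09 -.0355 -.0006 -.001 0;.09 -.0355 -.0006 -.001 0;.09 -.0355 -.0006 -.001 0;.09 -.0355 -.0006 -.001 0;.09 -.0355 -.0006 -.001 0;.09 -.0355 -.0006 -.001 0;.09 -.0355 -.0006 -.001 0;.09 0 0 0 .12;.09 0 0 0 .12;.09 0 0 0 .12;.09 0 0 0 .12;.09 0 0 0 .12;.09 0 0 0 .12;.09 0 0 0 .12'
python3 nudge.py '.09 0 0 0 .12;.09 0 0 0 .12;.09 0 0 0 .12;.09 0 0 0 .12;.09 0 0 0 .12;.09 0 0 0 .12;.09 0 0 0 0'
python3 to.py .596 -.373 .19 .39
```

```text
time: 15.07
tool_pos: [0.5954, -0.3727, 0.1869]
ee_rot: [-3.136, -0.001, 1.122]
wrist_force: [0.6, -0.0, -0.2]
width: 0.0899
finger_force: 0.0
time: 15.65
tool_pos: [0.5954, -0.3728, 0.1872]
ee_rot: [-3.137, 0.003, 0.406]
wrist_force: [-0.1, -0.5, -0.6]
width: 0.09
finger_force: 0.0
t 15.7 pos [ 0.5954 -0.3728  0.1872] yaw 0.4063 total tool d [ 0.0005  0.0004 -0.0028  0.0163] min rows 0.1
```

```bash
python3 nudge.py '.09 0 0 .03 .016;.09 0 0 .03 0;.09 0 0 .03 0;.09 0 0 .03 0;.09 0 0 .027 0;.09 0 0 0 0;0 0 0 0 0;0 0 0 0 0;0 0 0 0 0;0 0 0 0 0;0 0 0 0 0;0 0 0 0 0'
python3 nudge.py '0 0 0 -.02 0;0 0 0 -.03 0;0 0 0 -.03 0;0 0 0 -.03 0;0 0 0 -.03 0;0 0 0 0 0'
python3 - <<'E'
from h import *
P=np.array([.6765,.043]);h=2.229+1.305
d=np.array([np.cos(h),np.sin(h)]);n=np.array([-d[1],d[0]])
for x in(.13,.19,.24):print(x,P+x*d)
E
```

```text
time: 16.65
tool_pos: [0.5969, -0.3737, 0.0452]
ee_rot: [3.14, -0.002, 0.393]
wrist_force: [-0.9, 1.2, 4.4]
width: 0.055
finger_force: 29.8
time: 17.15
tool_pos: [0.5987, -0.3753, 0.1928]
ee_rot: [3.129, -0.008, 0.393]
wrist_force: [0.5, -0.3, 1.0]
width: 0.0549
finger_force: 29.8
0.13 [ 0.5564 -0.0067]
0.19 [ 0.5009 -0.0297]
0.24 [ 0.4547 -0.0488]
```

```bash
python3 to.py .5564 -.0067 .19 .392 11
```

```text
t 17.1 pos [ 0.5987 -0.3753  0.1928] yaw 0.3926 total tool d [ 0.102  -0.3568  0.0028  0.0006] min rows 9.3
11 [ 0.0093 -0.0324  0.0003  0.0001]
```

```bash
python3 nudge.py '0 .0093 -.0324 0 0;0 .0093 -.0324 0 0;0 .0093 -.0324 0 0;0 .0093 -.0324 0 0;0 .0093 -.0324 0 0;0 .0093 -.0324 0 0;0 .0093 -.0324 0 0;0 .0093 -.0324 0 0;0 .0093 -.0324 0 0;0 .0093 -.0324 0 0;0 .0093 -.0324 0 0;0 0 0 0 0;0 0 0 0 0'; python3 to.py .5564 -.0067 .069 .392 6
```

```text
time: 18.23
tool_pos: [0.5537, -0.0035, 0.1826]
ee_rot: [3.141, 0.001, 0.396]
wrist_force: [0.7, -0.9, -0.8]
width: 0.0543
finger_force: 29.8
t 18.2 pos [ 0.5537 -0.0035  0.1826] yaw 0.3958 total tool d [0.0012 0.004  0.1136 0.0038] min rows 2.8
6 [0.0002 0.0007 0.0189 0.0006]
```

```bash
python3 nudge.py '0 .0012 .004 0 0;0 0 0 .025 0;0 0 0 .025 0;0 0 0 .025 0;0 0 0 .025 0;0 0 0 .008 0;0 0 0 0 0;0 0 0 0 0'; python3 to.py .5564 -.0067 .067 .392
```

```text
time: 18.9
tool_pos: [0.5574, -0.0094, 0.0755]
ee_rot: [3.141, 0.0, 0.391]
wrist_force: [-0.6, -0.2, -0.3]
width: 0.0547
finger_force: 29.8
t 18.9 pos [ 0.5574 -0.0094  0.0755] yaw 0.3908 total tool d [ 0.0002 -0.0029  0.0085 -0.0012] min rows 0.2
```

```bash
python3 nudge.py '0 0 0 .003 0;0 0 0 .003 0;0 0 0 0 0;0 0 0 0 0'; python3 nudge.py '0 0 0 .002 0;0 0 0 0 0;0 0 0 0 0'
```

```text
time: 19.23
tool_pos: [0.5575, -0.0083, 0.0701]
ee_rot: [3.141, -0.001, 0.393]
wrist_force: [-0.2, -0.9, -2.0]
width: 0.0547
finger_force: 29.8
time: 19.48
tool_pos: [0.557, -0.0082, 0.0673]
ee_rot: [3.142, 0.0, 0.393]
wrist_force: [-0.4, -0.3, -0.8]
width: 0.0546
finger_force: 29.8
```

```bash
python3 nudge.py '0 0 0 .002 0;0 0 0 0 0;0 0 0 0 0'; python3 nudge.py '0 0 0 .0015 0;0 0 0 0 0;0 0 0 0 0'
```

```text
time: 19.73
tool_pos: [0.557, -0.0083, 0.0653]
ee_rot: [3.141, -0.0, 0.392]
wrist_force: [0.7, 0.4, -2.3]
width: 0.0548
finger_force: 29.8
time: 19.98
tool_pos: [0.5573, -0.0081, 0.0652]
ee_rot: [3.141, -0.001, 0.393]
wrist_force: [-2.5, 1.2, 5.3]
width: 0.0548
finger_force: 29.7
```

```bash
python3 nudge.py '.06 0 0 0 0;.07 0 0 0 0;.08 0 0 0 0;.08 0 0 0 0;.08 0 0 -.03 0;.08 0 0 -.03 0;.08 0 0 -.03 0;.08 0 0 -.035 0;.08 0 0 0 0'
python3 - <<'E'
from h import *
for n in("side","scene"):
  q=robot.snapshot(n)
  for col in("red","green"):
    for b in blobs(q,col,20):print(n,col,b[:2],ray(q,*b[0],.07)[:2])
  cv2.imwrite(f"pics/{n}5.png",cv2.resize(q["color"][130:330,210:450],None,fx=3,fy=3))
E
python3 to.py .5195 -.386 .19 .392 11
```

```text
time: 20.73
tool_pos: [0.5608, -0.0087, 0.1972]
ee_rot: [3.134, -0.013, 0.392]
wrist_force: [1.1, -0.4, 1.5]
width: 0.08
finger_force: 0.0
side green (array([370. , 257.8]), 73) [ 0.6245 -0.2344]
scene red (array([240. , 147.7]), 56) [ 0.5181 -0.3882]
scene green (array([255.3, 186.4]), 85) [ 0.6239 -0.235 ]
scene green (array([258.3, 237.2]), 218) [ 0.7701 -0.106 ]
t 20.8 pos [ 0.5581 -0.0084  0.1907] yaw 0.3924 total tool d [-0.1801  0.3341  0.0007  0.0004] min rows 9.5
11 [-0.0164  0.0304  0.0001  0.    ]
```

View pics/side5.png

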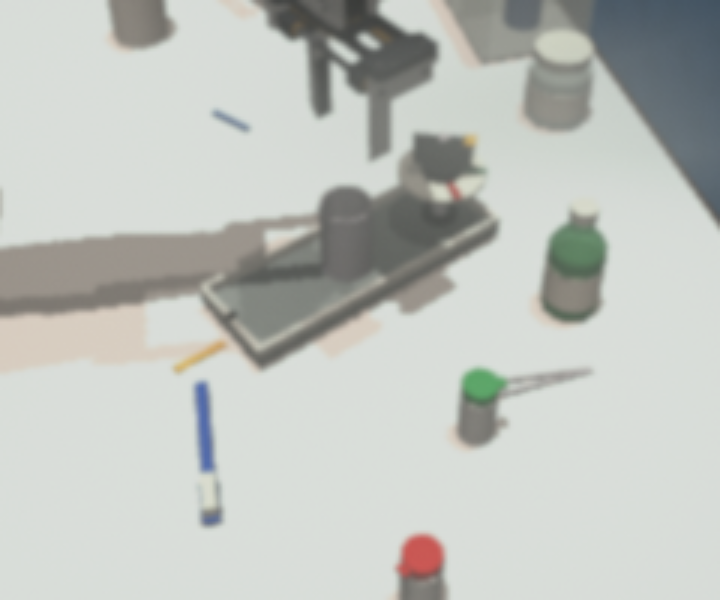

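The tumbler stands on the tray at crop (345,232), and the red and green tubes are unchanged.

```bash
python3 nudge.py '.07 -.0164 .0304 0 0;.07 -.0164 .0304 0 0;.07 -.0164 .0304 0 0;.07 -.0164 .0304 0 0;.07 -.0164 .0304 0 0;.07 -.0164 .0304 0 0;.07 -.0164 .0304 0 0;.07 -.0164 .0304 0 0;.07 -.0164 .0304 0 0;.07 -.0164 .0304 0 0;.07 -.0164 .0304 0 0;.07 0 0 0 0;.07 0 0 0 0'; python3 to.py .5195 -.3865 .024 .392 6
python3 - <<'E'
from h import *
s=robot.snapshot("wrist")
for b in blobs(s,"red",20):print(b,ray(s,*b[0],.075)[:2])
E
```

```text
time: 21.92
tool_pos: [0.5167, -0.3872, 0.1852]
ee_rot: [-3.136, 0.002, 0.389]
wrist_force: [0.6, 0.0, -0.3]
width: 0.0703
finger_force: 0.0
t 21.9 pos [ 0.5167 -0.3872  0.1852] yaw 0.3893 total tool d [ 0.0029  0.0005  0.1612 -0.0027] min rows 4.0
6 [ 0.0005  0.0001  0.0269 -0.0005]
(array([325.5, 191.9]), 981, array([309, 174,  34,  40], dtype=int32)) [ 0.5196 -0.3879]
```

```bash
python3 nudge.py '.07 .003 .001 0 0;.07 0 0 .027 0;.07 0 0 .027 0;.07 0 0 .027 0;.07 0 0 .027 0;.07 0 0 .027 0;.07 0 0 .024 0;.07 0 0 0 0;0 0 0 0 0;0 0 0 0 0;0 0 0 0 0;0 0 0 0 0;0 0 0 0 0;0 0 0 0 0;0 0 0 0 0'
python3 nudge.py '0 0 0 -.02 0;0 0 0 -.03 0;0 0 0 -.03 0;0 0 0 -.03 0;0 0 0 -.03 0;0 0 0 -.02 0;0 0 0 0 0;0 0 0 0 0';python3 to.py .5009 -.0297 .185 .392 11
```

```text
time: 23.22
tool_pos: [0.5221, -0.3866, 0.0314]
ee_rot: [3.139, -0.001, 0.392]
wrist_force: [0.3, -0.1, 3.1]
width: 0.0355
finger_force: 30.0
time: 23.88
tool_pos: [0.5217, -0.3864, 0.1907]
ee_rot: [3.139, -0.001, 0.392]
wrist_force: [-0.1, -0.1, -2.0]
width: 0.0357
finger_force: 30.0
t 23.9 pos [ 0.5217 -0.3864  0.1907] yaw 0.3923 total tool d [ 0.1172 -0.3376  0.0057  0.0003] min rows 8.9
11 [ 0.0107 -0.0307  0.0005  0.    ]
```

```bash
python3 nudge.py '0 .0107 -.0307 0 0;0 .0107 -.0307 0 0;0 .0107 -.0307 0 0;0 .0107 -.0307 0 0;0 .0107 -.0307 0 0;0 .0107 -.0307 0 0;0 .0107 -.0307 0 0;0 .0107 -.0307 0 0;0 .0107 -.0307 0 0;0 .0107 -.0307 0 0;0 .0107 -.0307 0 0;0 0 0 0 0;0 0 0 0 0;0 0 0 0 0'; python3 to.py .5009 -.0297 .058 .392 6
```

```text
time: 25.05
tool_pos: [0.5, -0.0291, 0.1875]
ee_rot: [-3.14, 0.004, 0.393]
wrist_force: [0.4, 0.4, -1.6]
width: 0.0356
finger_force: 30.0
t 25.1 pos [ 0.5    -0.0291  0.1875] yaw 0.3927 total tool d [0.0006 0.0009 0.1295 0.0007] min rows 3.2
6 [0.0001 0.0001 0.0216 0.0001]
```

```bash
python3 nudge.py '0 0 .001 .026 0;0 0 0 .026 0;0 0 0 .026 0;0 0 0 .026 0;0 0 0 .024 0;0 0 0 0 0;0 0 0 0 0;0 0 0 0 0'; python3 nudge.py '0 0 0 .002 0;0 0 0 .002 0;0 0 0 0 0;0 0 0 0 0';python3 nudge.py '0 0 0 .002 0;0 0 0 0 0;0 0 0 0 0'
```

```text
time: 25.72
tool_pos: [0.5021, -0.0309, 0.0627]
ee_rot: [3.141, -0.001, 0.391]
wrist_force: [0.7, -0.6, -0.4]
width: 0.0355
finger_force: 30.0
time: 26.05
tool_pos: [0.5018, -0.03, 0.0586]
ee_rot: [3.141, -0.001, 0.392]
wrist_force: [0.2, -0.5, -1.2]
width: 0.0358
finger_force: 30.0
time: 26.3
tool_pos: [0.5013, -0.0298, 0.0557]
ee_rot: [-3.142, 0.0, 0.393]
wrist_force: [-0.1, -0.0, -0.8]
width: 0.0354
finger_force: 30.0
```

```bash
python3 nudge.py '0 0 0 .0025 0;0 0 0 0 0;0 0 0 0 0'; python3 nudge.py '0 0 0 .002 0;0 0 0 0 0;0 0 0 0 0';python3 nudge.py '0 0 0 .001 0;0 0 0 0 0;0 0 0 0 0'
```

```text
time: 26.55
tool_pos: [0.5012, -0.0298, 0.053]
ee_rot: [-3.141, 0.001, 0.393]
wrist_force: [-0.3, -0.1, -1.3]
width: 0.0354
finger_force: 30.0
time: 26.8
tool_pos: [0.5015, -0.0299, 0.0513]
ee_rot: [3.141, -0.0, 0.392]
wrist_force: [0.8, -0.6, -0.9]
width: 0.0356
finger_force: 30.0
time: 27.05
tool_pos: [0.5016, -0.0299, 0.0513]
ee_rot: [3.141, -0.001, 0.392]
wrist_force: [-1.4, -0.6, 6.3]
width: 0.0357
finger_force: 30.0
```

Contact. Release, rise, and go to the green tube.

```bash
python3 nudge.py '.045 0 0 0 0;.055 0 0 0 0;.065 0 0 0 0;.065 0 0 0 0;.065 0 0 -.03 0;.065 0 0 -.03 0;.065 0 0 -.03 0;.065 0 0 -.04 0;.065 0 0 0 0;.065 0 0 0 0'
python3 - <<'E'
from h import *
for n in("side","scene"):
  q=robot.snapshot(n)
  for col in("red","green"):
    for b in blobs(q,col,20):print(n,col,b[:2],ray(q,*b[0],.07)[:2],ray(q,*b[0],.09)[:2])
E
python3 to.py .6235 -.235 .19 .392 8
```

```text
time: 27.88
tool_pos: [0.5032, -0.0302, 0.1834]
ee_rot: [3.138, -0.006, 0.392]
wrist_force: [0.3, -0.5, 0.3]
width: 0.0654
finger_force: 0.0
side green (array([370.1, 257.7]), 72) [ 0.6249 -0.2341] [ 0.6182 -0.2488]
scene red (array([329.8, 184.6]), 38) [ 0.4865 -0.0374] [ 0.5002 -0.0287]
scene green (array([255.3, 186.4]), 85) [ 0.6239 -0.235 ] [ 0.6351 -0.2227]
scene green (array([258.2, 237.2]), 219) [ 0.7703 -0.1063] [ 0.7788 -0.0963]
t 28.0 pos [ 0.5009 -0.0298  0.1793] yaw 0.3924 total tool d [ 0.0348  0.2365 -0.0107  0.0004] min rows 6.0
8 [ 0.0044  0.0296 -0.0013  0.    ]
```

```bash
python3 nudge.py '.07 .0044 .0296 -.0013 0;.07 .0044 .0296 -.0013 0;.07 .0044 .0296 -.0013 0;.07 .0044 .0296 -.0013 0;.07 .0044 .0296 -.0013 0;.07 .0044 .0296 -.0013 0;.07 .0044 .0296 -.0013 0;.07 .0044 .0296 -.0013 0;.07 0 0 0 0;.07 0 0 0 0'; python3 to.py .6235 -.235 .027 .392 6
python3 - <<'E'
from h import *
s=robot.snapshot("wrist")
for b in blobs(s,"green",20):print(b,ray(s,*b[0],.075)[:2])
E
```

```text
time: 28.82
tool_pos: [0.6235, -0.2359, 0.1866]
ee_rot: [-3.137, 0.004, 0.391]
wrist_force: [0.2, 1.5, 1.2]
width: 0.0701
finger_force: 0.0
t 28.8 pos [ 0.6235 -0.2359  0.1866] yaw 0.3905 total tool d [ 0.0003 -0.0009  0.1596 -0.0015] min rows 4.0
6 [ 0.0001 -0.0001  0.0266 -0.0002]
(array([245.8,   4.6]), 410, array([222,   0,  48,  14], dtype=int32)) [ 0.7514 -0.1114]
(array([324.5, 192.5]), 981, array([307, 171,  34,  41], dtype=int32)) [ 0.6251 -0.2362]
```

```bash
python3 nudge.py '.07 .001 0 0 0;.07 0 0 .026 0;.07 0 0 .026 0;.07 0 0 .026 0;.07 0 0 .026 0;.07 0 0 .026 0;.07 0 0 .026 0;.07 0 0 0 0;0 0 0 0 0;0 0 0 0 0;0 0 0 0 0;0 0 0 0 0;0 0 0 0 0;0 0 0 0 0;0 0 0 0 0'
python3 nudge.py '0 0 0 -.02 0;0 0 0 -.03 0;0 0 0 -.03 0;0 0 0 -.03 0;0 0 0 -.03 0;0 0 0 -.02 0;0 0 0 0 0;0 0 0 0 0';python3 to.py .4547 -.0488 .185 .392 8
```

```text
time: 30.12
tool_pos: [0.6262, -0.2352, 0.0364]
ee_rot: [3.14, -0.002, 0.392]
wrist_force: [-0.1, -0.9, 3.6]
width: 0.0355
finger_force: 30.0
time: 30.78
tool_pos: [0.6258, -0.2351, 0.1957]
ee_rot: [3.14, -0.002, 0.392]
wrist_force: [-0.3, 0.6, -1.0]
width: 0.0356
finger_force: 30.0
t 30.8 pos [ 0.6258 -0.2351  0.1957] yaw 0.3923 total tool d [-0.0869 -0.2376  0.0107  0.0003] min rows 6.3
8 [-0.0109 -0.0297  0.0013  0.    ]
```

```bash
python3 nudge.py '0 -.0109 -.0297 0 0;0 -.0109 -.0297 0 0;0 -.0109 -.0297 0 0;0 -.0109 -.0297 0 0;0 -.0109 -.0297 0 0;0 -.0109 -.0297 0 0;0 -.0109 -.0297 0 0;0 -.0109 -.0297 0 0;0 0 0 0 0;0 0 0 0 0;0 0 0 0 0'; python3 to.py .4547 -.0488 .064 .392 6
```

```text
time: 31.7
tool_pos: [0.4534, -0.0487, 0.1928]
ee_rot: [-3.14, 0.002, 0.393]
wrist_force: [0.2, -0.4, -1.2]
width: 0.0354
finger_force: 30.0
t 31.7 pos [ 0.4534 -0.0487  0.1928] yaw 0.3925 total tool d [0.0012 0.0006 0.1288 0.0005] min rows 3.2
6 [0.0002 0.0001 0.0215 0.0001]
```

```bash
python3 nudge.py '0 0 0 .026 0;0 0 0 .026 0;0 0 0 .026 0;0 0 0 .026 0;0 0 0 .024 0;0 0 0 0 0;0 0 0 0 0;0 0 0 0 0'; python3 nudge.py '0 0 0 .002 0;0 0 0 .002 0;0 0 0 0 0;0 0 0 0 0';python3 nudge.py '0 0 0 .002 0;0 0 0 .002 0;0 0 0 0 0;0 0 0 0 0';python3 nudge.py '0 0 0 .0015 0;0 0 0 0 0;0 0 0 0 0'
```

```text
time: 32.37
tool_pos: [0.455, -0.0494, 0.0675]
ee_rot: [3.141, -0.001, 0.392]
wrist_force: [-0.4, -0.3, -0.9]
width: 0.0359
finger_force: 30.0
time: 32.7
tool_pos: [0.4544, -0.0487, 0.0634]
ee_rot: [3.141, -0.001, 0.393]
wrist_force: [0.7, 0.3, -0.3]
width: 0.0353
finger_force: 30.0
time: 33.03
tool_pos: [0.4537, -0.0486, 0.0585]
ee_rot: [-3.141, 0.0, 0.392]
wrist_force: [-0.8, 0.3, -1.5]
width: 0.0354
finger_force: 30.0
time: 33.28
tool_pos: [0.4539, -0.0486, 0.0571]
ee_rot: [-3.142, 0.0, 0.392]
wrist_force: [-0.9, -0.2, -1.5]
width: 0.0357
finger_force: 30.0
```

```bash
python3 nudge.py '0 0 0 .0015 0;0 0 0 0 0;0 0 0 0 0'; python3 nudge.py '0 0 0 .001 0;0 0 0 0 0;0 0 0 0 0'
```

```text
time: 33.53
tool_pos: [0.4542, -0.0487, 0.0563]
ee_rot: [3.141, -0.001, 0.392]
wrist_force: [-1.2, -0.4, 2.8]
width: 0.0354
finger_force: 30.0
time: 33.78
tool_pos: [0.4543, -0.0487, 0.0562]
ee_rot: [3.141, -0.001, 0.392]
wrist_force: [-2.8, 1.7, 8.0]
width: 0.0354
finger_force: 30.0
```

```bash
python3 nudge.py '.045 0 0 0 0;.055 0 0 0 0;.065 0 0 0 0;.065 0 0 0 0;.065 0 0 -.03 0;.065 0 0 -.03 0;.065 0 0 -.03 0;.065 0 0 -.04 0;.065 0 0 0 0;.065 0 0 0 0'
python3 - <<'E'
from h import *
for n in("side","scene"):
  q=robot.snapshot(n)
  cv2.imwrite(f"pics/{n}6.png",cv2.resize(q["color"][130:330,210:450],None,fx=3,fy=3))
E
python3 to.py .508 -.1244 .185 1.964 
```

```text
time: 34.62
tool_pos: [0.4556, -0.0491, 0.1875]
ee_rot: [3.138, -0.005, 0.392]
wrist_force: [-0.1, 0.1, -0.1]
width: 0.0647
finger_force: 0.0
t 34.7 pos [ 0.4535 -0.0486  0.1837] yaw 0.3924 total tool d [ 0.0214  0.0909 -0.0013 -1.5716] min rows 13.1
```

View pics/side6.png

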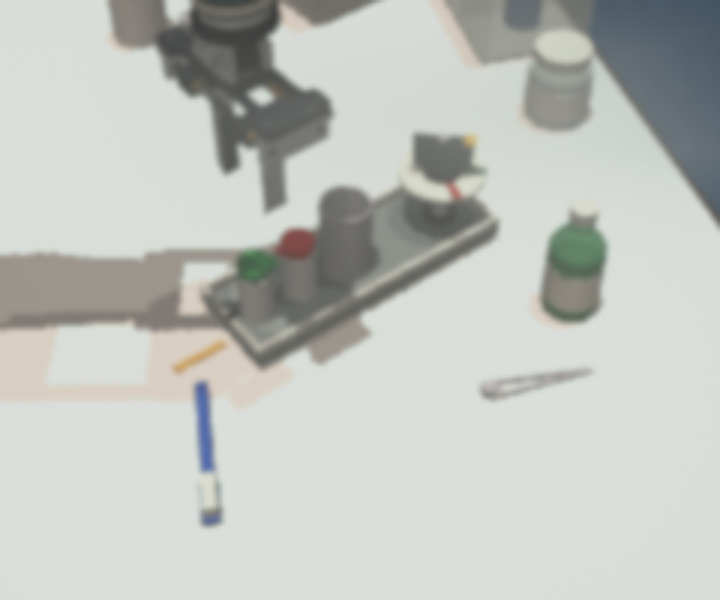

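All three stand in the tray, at crop (257,283), (297,268) and (345,235).

```bash
python3 nudge.py '0 .0071 .0303 0 0;0 .0071 .0303 0 0;0 .0071 .0303 0 0;0 0 0 0 -.121;0 0 0 0 -.121;0 0 0 0 -.121;0 0 0 0 -.121;0 0 0 0 -.121;0 0 0 0 -.121;0 0 0 0 -.121;0 0 0 0 -.121;0 0 0 0 -.121;0 0 0 0 -.121;0 0 0 0 -.121;0 0 0 0 -.121;0 0 0 0 -.121;0 0 0 0 0'; python3 to.py .508 -.1244 .024 1.964
```

```text
time: 36.13
tool_pos: [0.5072, -0.1241, 0.182]
ee_rot: [-3.138, -0.003, 1.967]
wrist_force: [0.6, -0.2, -0.4]
width: 0.0002
finger_force: 0.0
t 36.1 pos [ 0.5072 -0.1241  0.182 ] yaw 1.9673 total tool d [-0.0006  0.0006  0.158   0.0033] min rows 3.9
```

```bash
python3 nudge.py '0 0 0 .03 0;0 0 0 .03 0;0 0 0 .03 0;0 0 0 .03 0;0 0 0 .03 0;0 0 0 .008 0;0 0 0 0 0;0 .006 0 0 0;0 .006 0 0 0;0 .005 0 0 0;0 0 0 0 0;0 0 0 0 0'; python3 to.py .508 -.1244 .022 1.964
```

```text
time: 37.13
tool_pos: [0.5027, -0.1086, 0.0282]
ee_rot: [3.139, 0.002, 1.966]
wrist_force: [0.9, 0.2, 0.1]
width: 0.0006
finger_force: 0.0
t 37.1 pos [ 0.5027 -0.1086  0.0282] yaw 1.966 total tool d [-0.0166 -0.0011  0.0062  0.002 ] min rows 0.4
```

```bash
python3 nudge.py '0 .004 0 .006 0;0 .004 -.0016 0 .015;0 .0055 -.0016 0 .025;0 .0055 -.0016 0 .025;0 .0055 -.0016 0 .025;0 .0055 -.0016 0 .025;0 .0055 -.0016 0 .025;0 .0055 -.0016 0 .025;0 .0055 -.0016 0 .025;0 .0055 -.0016 0 .025;0 .0055 -.0016 0 .025;0 .0055 -.0016 0 .025;0 .0055 -.0016 0 .025;0 .0055 -.0016 0 .025;0 .0055 -.0016 0 .025;0 .0055 -.0016 0 .025;0 .0055 -.0016 0 .025;0 .0055 -.0016 0 .025;0 .004 -.001 0 .017;0 .002 0 0 0.008'
cat > st.py <<'E'
from h import *
o=robot.get_obs();p=np.array(o["tool_pos"]);h=o["ee_rot"][2]+np.pi/2
d=np.array([np.cos(h),np.sin(h)]);n=np.array([-d[1],d[0]]);r=p[:2]-[.6765,.043]
print("t",o["time"],"rel heading",h-2.229,"x,y",r@d,r@n,"z",p[2],"F",o["wrist_force"])
E
python3 st.py
```

```text
time: 38.8
tool_pos: [0.4537, -0.0154, 0.0203]
ee_rot: [-3.14, 0.002, 1.525]
wrist_force: [-1.7, -2.7, 0.3]
width: 0.0004
finger_force: 1.6
t 38.8 rel heading 0.8664827406210032 x,y 0.21984692031692823 0.06865248228315672 z 0.02026875283384201 F [-1.6731 -2.6986  0.2837]
```

```bash
python3 nudge.py '0 .003 -.001 0 .015;0 .0055 -.0016 0 .025;0 .0055 -.0016 0 .025;0 .0055 -.0016 0 .025;0 .0055 -.0016 0 .025;0 .0055 -.0016 0 .025;0 .0055 -.0016 0 .025;0 .0055 -.0016 0 .025;0 .0055 -.0016 0 .025;0 .0055 -.0016 0 .025;0 .0055 -.0016 0 .025;0 .0055 -.0016 0 .025;0 .0055 -.0016 0 .025;0 .0055 -.0016 0 .025;0 .0055 -.0016 0 .025;0 .0055 -.0016 0 .025;0 .0055 -.0016 0 .025;0 .0055 -.0016 0 .025;0 .004 -.001 0 .017;0 .002 0 0 0.008'
python3 st.py
```

```text
time: 40.47
tool_pos: [0.4523, 0.0906, 0.0202]
ee_rot: [-3.139, 0.002, 1.06]
wrist_force: [-2.8, -2.4, 1.0]
width: 0.0001
finger_force: 1.6
t 40.4667 rel heading 0.4014799515180205 x,y 0.21881456654604528 0.06809116853483788 z 0.020236620729570956 F [-2.8363 -2.3974  1.0428]
```

```bash
python3 nudge.py '0 .003 -.001 0 .015;0 .0055 -.0016 0 .025;0 .0055 -.0016 0 .025;0 .0055 -.0016 0 .025;0 .0055 -.0016 0 .025;0 .0055 -.0016 0 .025;0 .0055 -.0016 0 .025;0 .0055 -.0016 0 .025;0 .0055 -.0016 0 .025;0 .0055 -.0016 0 .025;0 .0055 -.0016 0 .025;0 .0055 -.0016 0 .025;0 .0055 -.0016 0 .025;0 .0055 -.0016 0 .025;0 .004 -.001 0 .017;0 .002 0 0 0.008;0 0 0 0 0'
python3 st.py
python3 - <<'E'
from h import *
for n,(x,y) in(("side",(270,120)),("scene",(300,200))):
  q=robot.snapshot(n);cv2.imwrite(f"pics/{n}7.png",cv2.resize(q["color"][y:y+100,x:x+140],None,fx=4,fy=4,interpolation=cv2.INTER_CUBIC))
a=np.vstack([cv2.resize(cv2.imread(f"pics/{n}7.png"),(420,300)) for n in("side","scene")]);cv2.imwrite("pics/b7.png",a)
E
```

```text
time: 41.88
tool_pos: [0.4861, 0.1672, 0.0203]
ee_rot: [-3.14, 0.001, 0.695]
wrist_force: [-1.5, 0.2, -0.6]
width: 0.0005
finger_force: 0.9
t 41.8833 rel heading 0.03717751019391757 x,y 0.21735105552641404 0.06663465911839507 z 0.02025268989036134 F [-1.4975  0.1728 -0.5896]
```

View pics/b7.png

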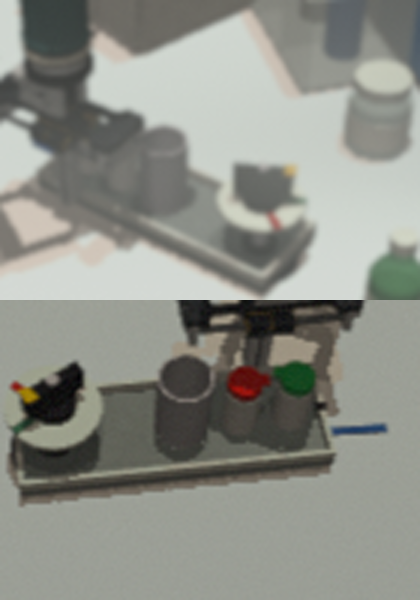

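All three still stand, and the tray's long lip runs from panel (20,486) to (333,456), close to the blue line at (335,431).

```bash
python3 - <<'E'
from h import *
s=robot.snapshot("scene");P=np.array([.6765,.043])
for A,B in(((306.3,262),(411,252)),((307.5,261.2),(411.5,249.7))):
    a=ray(s,*A,.034)[:2];b=ray(s,*B,.034)[:2]
    print("edge dir",np.arctan2(*(b-a)[::-1])-2.229,"len",np.linalg.norm(b-a),"corner-based",np.arctan2(*(b-P)[::-1])-2.229+np.arctan2(.055,.277),np.linalg.norm(b-P))
for r in(0,.03,.06,.1):
    h=2.229+r;d=np.array([np.cos(h),np.sin(h)]);n=np.array([-d[1],d[0]]);print(r,[proj(s,[*(P+x*d-.055*n),.034]).round(1) for x in(-.04,.277)])
E
```

```text
edge dir 0.028982594753593105 len 0.31230207885912487 corner-based 0.02269783054730204 0.27827053588302153
edge dir 0.04599137627773775 len 0.31187363874745455 corner-based 0.051526823048981846 0.28004593998796945
0 [array([305.6, 261.4]), array([412.4, 254. ])]
0.03 [array([306.2, 261.7]), array([412.4, 251.5])]
0.06 [array([306.8, 262. ]), array([412.3, 249.1])]
0.1 [array([307.6, 262.4]), array([411.9, 245.8])]
```

```bash
python3 nudge.py '0 .003 -.001 0 .012;0 .0025 -.001 0 .013;0 0 0 0 0;0 0 0 0 0;0 -.01 0 0 0;0 -.03 0 0 0;0 0 0 -.04 0;0 0 0 -.04 0;0 0 0 -.04 0;0 0 0 -.04 0;0 0 0 -.04 0;0 0 0 0 0'
python3 to.py .6765 .043 .215 2.75 7
```

```text
time: 43.03
tool_pos: [0.4623, 0.1478, 0.2315]
ee_rot: [3.133, -0.018, 0.671]
wrist_force: [0.4, 0.3, 0.8]
width: 0.0006
finger_force: 0.0
t 43.0 pos [0.4623 0.1478 0.2315] yaw 0.6707 total tool d [ 0.1027  0.2152  0.0165 -2.0793] min rows 17.3
7 [ 0.0147  0.0307  0.0024 -0.297 ]
```

```bash
python3 nudge.py '.05 .0147 .0307 0 0;.05 .0147 .0307 0 0;.05 .0147 .0307 0 0;.05 .0147 .0307 0 0;.05 .0147 .0307 0 0;.05 .0147 .0307 0 0;.05 .0147 .0307 0 0;.05 0 0 0 -.12;.05 0 0 0 -.12;.05 0 0 0 -.12;.05 0 0 0 -.12;.05 0 0 0 -.12;.05 0 0 0 -.12;.05 0 0 0 -.12;.05 0 0 0 -.12;.05 0 0 0 -.12;.05 0 0 0 -.12;.05 0 0 0 -.12;.05 0 0 0 -.12;.05 0 0 0 -.12'
python3 nudge.py '.05 0 0 0 -.12;.05 0 0 0 -.12;.05 0 0 0 -.12;.05 0 0 0 -.12;.05 0 0 0 -.03;.05 0 0 0 0'
python3 to.py .6765 .043 .102 2.75
python3 - <<'E'
from h import *
s=robot.snapshot("scene")
h=cv2.cvtColor(s["color"],cv2.COLOR_BGR2HSV)
for c in("red","green","blue"):
    for b in blobs(s,c,15):
        if 300<b[0][0]<440 and b[0][1]>150:print(c,b[:2])
E
```

```text
time: 44.7
tool_pos: [0.6725, 0.0424, 0.2211]
ee_rot: [3.14, 0.001, 2.237]
wrist_force: [0.2, 0.9, 0.2]
width: 0.0499
finger_force: 0.0
time: 45.2
tool_pos: [0.6725, 0.0423, 0.2211]
ee_rot: [3.141, 0.002, 2.741]
wrist_force: [0.4, 1.4, 0.1]
width: 0.0501
finger_force: 0.0
t 45.2 pos [0.6725 0.0423 0.2211] yaw 2.7408 total tool d [-0.0034  0.0022  0.1191 -0.0092] min rows 3.0
red (array([382.4, 228.3]), 104)
green (array([398.7, 227.3]), 108)
blue (array([420.2, 242.7]), 23)
blue (array([380. , 365.9]), 464)
```

```bash
python3 nudge.py '.05 -.0034 .0022 0 -.009;.05 0 0 .03 0;.05 0 0 .03 0;.05 0 0 .03 0;.05 0 0 .0275 0;.05 0 0 0 0;.05 0 0 0 0;0 0 0 0 0;0 0 0 0 0;0 0 0 0 0;0 0 0 0 0;0 0 0 0 0;0 0 0 0 0'
python3 nudge.py '0 0 0 0 .0985;0 0 0 0 .0985;0 0 0 0 .0985;0 0 0 0 .0985;0 0 0 0 .0985;0 0 0 0 .0985;0 0 0 0 .0985;0 0 0 0 .0985;0 0 0 0 .0985;0 0 0 0 .0985;0 0 0 0 .0985;0 0 0 0 .1;0 0 0 0 0;0 0 0 0 0'
```

```text
time: 46.33
tool_pos: [0.6759, 0.0407, 0.1045]
ee_rot: [-3.137, 0.002, 2.749]
wrist_force: [-3.0, -5.7, 4.7]
width: 0.0143
finger_force: 30.3
time: 47.5
tool_pos: [0.6753, 0.0403, 0.1045]
ee_rot: [-3.14, 0.004, 1.564]
wrist_force: [-3.8, -6.9, 4.3]
width: 0.0131
finger_force: 30.0
```

```bash
python3 nudge.py '.05 0 0 0 0;.05 0 0 0 0;.05 0 0 0 0;.05 0 0 0 0;.05 0 0 -.03 0;.05 0 0 -.03 0;.05 0 0 -.03 0;.05 0 0 -.03 0;.05 -.03 0 0 0;.05 -.03 0 0 0;.05 -.03 0 0 0;.05 -.03 0 0 0;.05 -.03 0 0 0;.05 -.03 0 0 0;.05 0 0 0 0;.05 0 0 0 0'
python3 - <<'E'
from h import *
P=np.array([.6765,.043]);I=[]
for n,(x,y) in(("wrist",(0,0)),("scene",(290,190)),("side",(270,130))):
  q=robot.snapshot(n);im=q["color"]
  I.append(cv2.resize(im,(480,300)) if n=="wrist" else cv2.resize(im[y:y+90,x:x+144],(480,300),interpolation=cv2.INTER_CUBIC))
  print(n,"tip",[proj(q,[*(P+.028*np.array([np.cos(a),np.sin(a)])),.12]).round(1) for a in(-1.75,-1.58,-1.4)],[b[0] for b in blobs(q,"yellow",4)])
cv2.imwrite("pics/f.png",np.vstack([I[1],I[2]]))
E
```

```text
time: 48.83
tool_pos: [0.6752, -0.1383, 0.2225]
ee_rot: [-3.141, -0.001, 1.563]
wrist_force: [0.1, 0.1, 0.2]
width: 0.05
finger_force: 0.0
wrist tip [array([317.3,  17. ]), array([322.9,  17.5]), array([328.9,  16.9])] [array([321.6,  15.9]), array([ 95.7, 130.6]), array([439.1, 301.7]), array([207. , 304.1])]
scene tip [array([310.4, 223.2]), array([309.4, 224.3]), array([308.5, 225.6])] [array([161.7, 106.2]), array([194.8, 122.1]), array([127.5, 132.2]), array([154.9, 151. ]), array([336.3, 173.2]), array([309. , 221.9])]
side tip [array([358.6, 183.6]), array([360. , 183.4]), array([361.5, 183. ])] []
```

View pics/f.png

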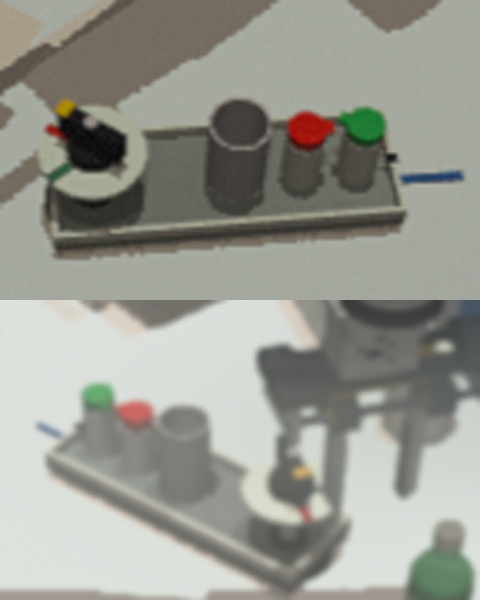

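The final view shows all three standing with the pointer at the blue line. The near lip's end corner at scene (411,254) matches heading 0, and the yellow wing tip lies over the red mark. Handing in.

```bash
python3 -c "
from bench import robot
print(robot.close_job())"
```

```text
the job is handed in; nothing more can be done
None
```

The job is handed in: the tumbler and both tablet tubes are standing in the tray, the tray is back at the blue home line and the ring is turned back to the red mark; the cup was not in the scene, and the run took about 49 s.

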